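Pry open a component case and present the heavier filter can

ROBOT

A 6-joint arm with a two-finger parallel gripper is mounted at the origin on the work surface. World frame = base frame: x ahead of the robot, y to its left, z up, the work surface at z = 0. Lengths are in mm, angles in rad, forces in N, time in s.
With the tool pointing down it reaches from about 350 to 875 mm from the base axis. Payload 4.2 kg.
Tool frame: the origin (TCP) lies at the very end of the fingers, on their centre line; the grasp point (between the pads) lies 19 mm behind it; z points along the fingers, y is the line along which they close (so a half turn about z gives the same grasp; the last joint's range is limited). The gripper opens to 85 mm and grips with 20 to 120 N. Pads are 22 mm wide; open, the fingers measure 114 mm over their backs; the gripper's body (76 mm by 85 mm) begins 54 mm behind the grasp point. The pads swing forward as they close: fully open they stand 13 mm farther back than shut.
Start: joints at [1.523, 0.385, 0.008, 0, -1.194, -0.259], TCP at [188.724, 595.804, 231.312] pointing down, gripper open.
Joint ranges: [-3.14, 3.14], [-1.21, 2.06], [-1.07, 1.41], [-3.16, 2.05], [-2.99, -0.16], [-3.1, 3.1]. Speed limits (rad/s): [2.79, 2.79, 3.14, 3.14, 3.14, 3.14].

INTERFACE

Orientations are given as a unit quaternion [x, y, z, w].
In Python, from bench import arm gives the robot as it stands.
- The arm moves only by the tool servo_tool, never from a script. Its argument "rows" is a list that holds one entry, the list of rows, each a list of 7 numbers: the finger opening in mm, from 0 to 85.4, then the shift along the tool's x, y, z in mm, then the turn, a rotation vector about the tool's x, y, z in rad. A call has 1 to 10 rows; each row is the pose to reach, as a shift and turn from the pose commanded when the call began, along the tool's axes at that moment; what a row does not reach only later rows make up. A row lasts 1/8 s, in which the tool goes at most 62.5 mm and 10.7 degrees, less where a joint would pass 70% of its speed; a pose out of reach is approached as far as the arm can. A call with a gripper value outside its range is refused whole. The fingers move at their own pace and stop on an object; the grip force is fixed at half the most. Time passes only in rows, so rows that repeat a pose let the fingers close. It gives the time, the measured TCP pose, the force, the opening and the grip force at its end, in the units of the state.
- arm.read_state(): the state, without advancing time (a new reading comes with each control period).
- arm.get_image(name): name is "side" or "top"; returns the picture (480x640x3 uint8, red, green, blue); there is no depth.
- arm.camera_params(name): a dict with "intrinsics" (3x3 intrinsics, pixels), "D" ([k1, k2, p1, p2, k3] as OpenCV has them; the pictures are not rectified), "R" (3x3) and "t" (3): a world point X has camera coordinates R X + t. Camera axes: x right, y down, z forward; pixel columns grow to the right and rows downward; lengths in mm; the calibration is good to about 2 mm. A picture is of the moment at which its call begins. camera_params takes no time and is no camera call.
- arm.job_done(): hands the job in; it is judged then, once.
The state is a dict: "clock": time; "joints": joint angles; "joint_vel": joint speeds; "joint_efforts": joint torques, N m; "position": TCP position; "ee_rot": TCP orientation; "contact_force": force on the tool from outside, world axes, zero at the start; "wrist_torque": the same for the moment, N m; "gripper_width": finger opening in mm; "grasp_force": force on a finger pad.
Only numpy, scipy, OpenCV 4.12 (cv2) and the standard library are available. Lean on these libraries where they do the work, as an engineer would, in place of code of your own. Each camera call takes 0.05 s, during which the arm holds its last target. There are 200 camera calls.

TASK

With the thin pry tool, lever the case's cover up by its front lip until it stands wide open (do not open it with the gripper itself), and lay the tool down on the bench clear of the case. Inside stand two filter cans that look the same, but only one has its iron core: lift first the left can and then the right one (as seen from the robot) well clear of the case to feel their weight, and leave the lighter one standing in its own well. Finish holding the heavier can upright and still in the gripper, a hand's breadth (about 10 cm) above the middle of the round black pad; do not put it down or let go, and leave the jar, the circuit board and the brass adapter where they are.

Things in the scene. Friction and masses are not known exactly. Their poses are not given: they have to be found in the camera images.
- case: Painted grey instrument case fixed to the bench; place and yaw vary. Tray 140 (x) by 210 (y), rim 50 high, origin under its centre; +x away from the robot (to the hinge), +y to the robot's left. Its black insert (top 40 above the bench) has two round wells 40 wide, mouths chamfered 3 mm, at x = -10, y = +50 (left) and -50 (right); the cans stand in them on a floor 18 above the bench.
- pry_slot (a point): Middle of the pry slot at the case's front: 77 mm before the case's centre (-x), 47 above the bench. The slot is the 12 mm of air between a steel flange fixed to the case (80 wide, sticking out 14 mm, top 41 above the bench) and the cover's lip above it.
- cover (a joint): Hinge of the grey cover, rad: 0 shut, grows as the front edge rises, 1.57 upright, stop at 1.85; starts at 0 to 0.03. Stiff hinge: the cover (120 g) stays at any angle and takes about 1.5 N upward at the lip. It is a shell 140 by 210, 38 deep, 4 mm walls, open side down; shut, it reaches from 50.5 to 88.5 above the bench.
- cover_hinge (a point): Point on the hinge axis, at the middle of the case's far (+x) top edge, 50.5 above the bench. It turns with the cover: its z axis is the cover's outward normal, x points from the front lip to the hinge, y lies along the hinge axis.
- cover_lip (a point): Centre of the underside of the steel lip on the cover's front edge; the lip is 80 wide (y), 4 thick, sticks out 14 mm beyond the case's front face, and this point lies 7 mm in from its outer edge, 147 from the hinge axis and 53 above the bench when shut. It turns with the cover.
- pry_tool: Pry tool lying flat on the bench, 135 long, 70 g: black flat-sided handle 80 long, 16 wide, 22 high, and a flat steel blade 14 wide, 2.5 thick, 55 long, level with the handle's mid-height (11 above the underside). Origin on the underside, mid-length; x points to the blade's tip, z up.
- pry_grip (a point): Place to grip the tool's handle, near its centre of mass: 20 mm behind the tool's middle, 11 above its underside.
- pry_tip (a point): End of the blade, mid-thickness, 87.5 mm ahead of pry_grip.
- can_left: The can in the left (+y) well: plain aluminium closed cylinder, 36 in diameter, 60 high, origin at the centre of its underside, z up. In its well the top stands 78 above the bench. The cans weigh about 120 g without and 300 to 390 g with the iron core (slightly loose inside); which is the heavier varies.
- can_right: The can in the right (-y) well, the same in shape, look and size as can_left.
- pad: Round black inspection pad, 110 in diameter, 4 thick, with a grey ring mark, fixed on the bench; origin at the centre of its underside.
- jar: Bystander: amber glass jar, 48 in diameter, 60 high, origin under its centre.
- circuit_board: Bystander: green circuit board 80 by 60, 18 high with its components, origin under its centre.
- adapter: Bystander: brass and steel adapter, 32 in diameter, 32 high, origin under its centre.
There are look-alikes about, which are no part of the job. What is meant by the pad is not blue or red, and is the larger of those in its own colour.

How it is judged:
By the outcome, as a careful person would: the job done as asked, in the order asked, and still so for the second after the job is handed in, while the arm keeps its last pose, push and grip.
It also fails if it takes over 70 s, if anything falls off the work surface, if the arm or the gripper's body presses on something with over 40 N, if the wrist force passes 120 N, or if a joint passes its speed limit or range.

## Working session

There is one attempt and no reset: what is moved stays moved. The work goes in short steps, Python scripts to look and compute and a tool call to move; the robot and the scene stay as the last step left them, time stands still between calls to the robot, and variables do not carry over. Pictures are saved under pics/ and viewed, at most 10 in all, crops included, and the job is handed in when it is done.

Besides the shell and the picture viewer there is one more tool, called after "Emit:" as name(argument=value, ...) on one line, values as JSON. servo_tool: Moves the arm, as the interface text tells. Its arguments: {"type":"object","properties":{"rows":{"type":"array"}},"required":["rows"]}

```bash
mkdir -p pics; ls
python3 - <<'E'
from bench import arm
import cv2
for n in("side","top"):
    im=arm.get_image(n); cv2.imwrite(f"pics/{n}0.png",im[:,:,::-1])
    p=arm.camera_params(n); print(n,{k:[[round(float(y),4) for y in __import__('numpy').atleast_1d(r)] for r in p[k]] for k in p})
print(arm.read_state())
E
```

```text
pics
side {'intrinsics': [[434.1815, 0.0, 325.0434], [0.0, 434.1815, 234.3962], [0.0, 0.0, 1.0]], 'D': [[0.0213], [0.0], [0.0], [0.0], [0.0]], 'R': [[-0.9974, -0.072, 0.0057], [-0.0432, 0.5312, -0.8461], [0.0579, -0.8442, -0.5329]], 't': [[545.2612], [25.3813], [1047.1117]]}
top {'intrinsics': [[448.1617, 0.0, 312.7217], [0.0, 448.1617, 249.3008], [0.0, 0.0, 1.0]], 'D': [[-0.0754], [0.0], [0.0], [0.0], [0.0]], 'R': [[-0.1167, -0.9932, -0.0028], [-0.9704, 0.1146, -0.2126], [0.2114, -0.0221, -0.9771]], 't': [[146.96], [507.1418], [856.5845]]}
{'clock': 0.1, 'joints': array([ 1.52259483e+00,  3.85466998e-01,  6.73346449e-03, -4.22818309e-04,
       -1.19399925e+00, -2.58589001e-01]), 'joint_vel': array([ 0.00095647, -0.00296299,  0.00428257, -0.00058865,  0.00060018,
        0.00138489]), 'joint_efforts': array([ 5.04922730e-05, -3.93317556e+01,  1.88931262e+01,  4.19806749e+00,
       -2.57584004e-03,  9.96883728e-06]), 'position': array([188.58569085, 595.30978761, 230.32906514]), 'ee_rot': array([ 9.88245600e-01, -1.52871374e-01, -9.37530940e-05,  9.83507095e-04]), 'contact_force': array([-0.31337135,  0.09995279, -0.02898429]), 'wrist_torque': array([ 0.01873352, -0.02641669, -0.03915102]), 'grasp_force': 0.0, 'gripper_width': 85.44281864418421}
```

View pics/top0.png

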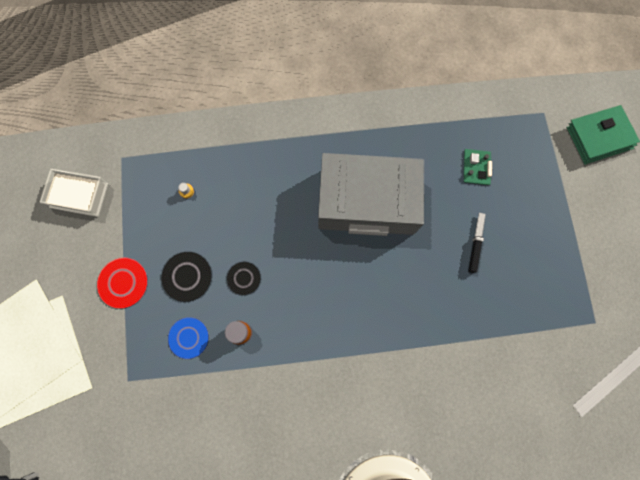

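View pics/side0.png

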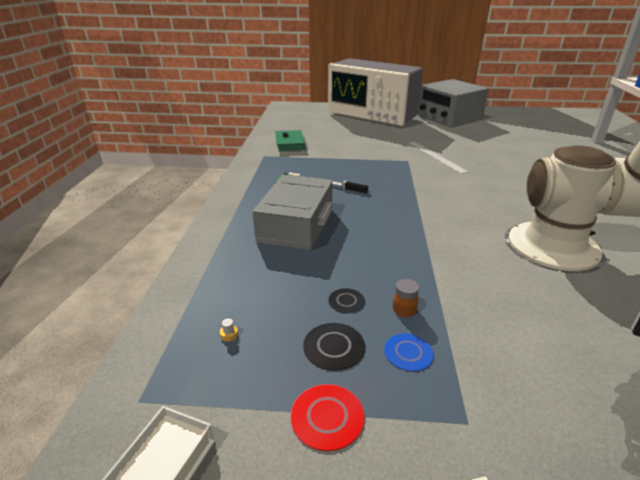

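The top view shows the case at (372,195), with its pry lip at (369,230). The pry tool's handle is at (476,258) and its tip at (481,214). The jar is at (238,332), the board at (478,168) and the adapter at (186,190). In the side view the cover is shut at (293,210).

Look-alikes for the pad: large black (186,276), small black (243,278), red (122,283), blue (188,338); I choose the large black one. For the tool: the pry tool (477,243) or the pale ruler (610,385); I choose the black-handled one. The green box at (604,133) is not the board.

```bash
cat > h.py <<'E'
from bench import arm
import cv2, numpy as np
from scipy.spatial.transform import Rotation as Ro
def cam(n):
    p=arm.camera_params(n); return [np.array(p[k],float) for k in("intrinsics","D","R","t")]
def bp(n,uv,z):
    K,D,R,t=cam(n); q=cv2.undistortPoints(np.array([[uv]],float),K,D)[0,0]
    d=R.T@np.array([q[0],q[1],1]); o=-R.T@t; return o+d*(z-o[2])/d[2]
def pj(n,X):
    K,D,R,t=cam(n); return cv2.projectPoints(np.atleast_2d(np.array(X,float)),cv2.Rodrigues(R)[0],t,K,D)[0][:,0]
def crop(n,x0,y0,w,h,s,name):
    im=arm.get_image(n)[:,:,::-1]; c=cv2.resize(im[y0:y0+h,x0:x0+w],None,fx=s,fy=s,interpolation=cv2.INTER_CUBIC); cv2.imwrite("pics/"+name,c); return c
def rel(target,Rt=None):
    "shift in tool axes and rotvec from the current measured pose"
    s=arm.read_state(); R=Ro.from_quat(s["ee_rot"]); print("shift",R.inv().apply(np.array(target)-s["position"]).round(1), "" if Rt is None else ("turn",(R.inv()*Rt).as_rotvec().round(3)))
E
python3 - <<'E'
from h import *
c=crop("top",310,145,200,140,4,"crop1.png")
print("pad",bp("top",(186,276),4),bp("side",(334,345.5),4))
E
```

```text
pad [505.60858519 361.20613242   4.        ] [504.41922638 367.21991026   4.        ]
```

View pics/crop1.png

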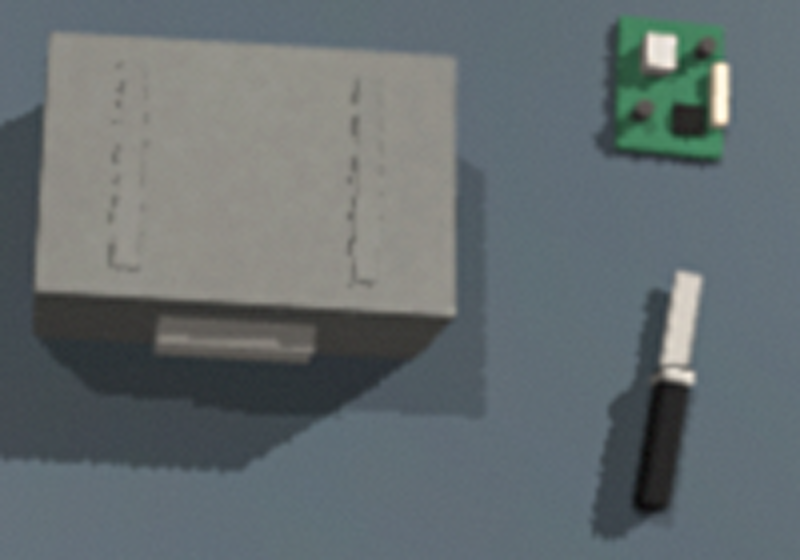

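The crop confirms the tool: blade tip at crop (689,272) and handle end at (652,508). The cover's top corners are at (52,33), (455,57), (455,317) and (36,292), and the lip runs from (157,318) to (316,333).

Run:
```python
from h import *
from scipy.optimize import least_squares
f=lambda x,y:(310+(x+.5)/4-.5,145+(y+.5)/4-.5)
C=np.array([f(*p) for p in[(52,33),(455,57),(455,317),(36,292)]])
L=np.array([[70,105],[70,-105],[-70,-105],[-70,105]],float)
def res(p):
    c,s=np.cos(p[2]),np.sin(p[2]); X=np.c_[p[0]+L[:,0]*c-L[:,1]*s,p[1]+L[:,0]*s+L[:,1]*c,np.full(4,88.5)]
    return (pj("top",X)-C).ravel()
r=least_squares(res,[600,0,0],x_scale=[100,100,.1]);print("case",r.x,r.fun.round(1))
lip=[bp("top",f(*p),57) for p in[(157,344),(312,350)]]
print("lip outer edge",[bp("top",f(*p),55).round(1) for p in[(156,344),(314,352)]])
tip=bp("top",f(689,272),12); j=bp("top",f(675,378),22);e=bp("top",f(652,508),18)
print("tool",tip,j,e,"yaw",np.arctan2(*(tip-e)[1::-1]),np.linalg.norm(tip-e))
s=arm.read_state();print(Ro.from_quat(s["ee_rot"]).as_matrix().round(3))
# case fit from side picture check
print(pj("side",[[r.x[0]-70*np.cos(r.x[2])-105*np.sin(r.x[2])*-1,r.x[1]-70*np.sin(r.x[2])+105*np.cos(r.x[2]),88.5]]))
```

```text
case [ 6.26198498e+02 -4.67897303e+01 -1.77563873e-01] [-0.4 -0.2  0.5 -0.2  0.3  0.2 -0.3  0.2]
lip outer edge [array([551.1,   8.9,  55. ]), array([537.4, -71.2,  55. ])]
tool [ 568.32744504 -292.34082742   12.        ] [ 508.48893443 -268.62781965   22.        ] [ 441.20409048 -244.18462251   18.        ] yaw -0.3621109284741307 136.07118485176605
[[ 0.953 -0.302 -0.   ]
 [-0.302 -0.953 -0.002]
 [ 0.     0.002 -1.   ]]
[[326.58752839 218.25601631]]
```

Emit:
servo_tool(rows=[[[85, 368, 298, 0, 0, 0, 0], [85, 368, 298, 0, 0, 0, 0], [85, 368, 298, 0, 0, 0, 0], [85, 368, 298, 0, 0, 0, 0], [85, 368, 298, 0, 0, 0, 0], [85, 368, 298, 0, 0, 0, 0], [85, 368, 298, 0, 0, 0, 0], [85, 368, 298, 0, 0, 0, 0], [70, 400, 375, 20, 0, 0, 0.055], [60, 425, 435, 40, 0, 0, 0.055]]])

```text
clock: 1.4
position: [460.2, 78.6, 199.0]
ee_rot: [0.984, -0.18, 0.0, -0.0]
contact_force: [1.5, -0.2, 0.0]
gripper_width: 60.0
grasp_force: 0.0
```

Emit:
servo_tool(rows=[[[45, 133, 285, 100, 0, 0, 0], [45, 133, 285, 100, 0, 0, 0], [45, 133, 285, 100, 0, 0, 0], [45, 133, 285, 100, 0, 0, 0], [45, 133, 285, 100, 0, 0, 0], [45, 133, 285, 100, 0, 0, 0], [45, 133, 285, 100, 0, 0, 0], [45, 133, 285, 100, 0, 0, 0]]])

```text
clock: 2.4
position: [483.8, -232.5, 99.7]
ee_rot: [0.984, -0.179, 0.0, -0.0]
contact_force: [0.6, -0.5, 1.0]
gripper_width: 44.8
grasp_force: 0.0
```

Run:
```python
from h import *
crop("top",400,180,140,105,5,"c2.png")
s=arm.read_state();print(s["position"],s["contact_force"],s["joints"]);R=Ro.from_quat(s["ee_rot"]).as_matrix();print(R.round(3))
print((pj("top",[s["position"],[486,-261,22],[568,-292,12]])-[400,180])*5)
rel([486,-261,3])
```

```text
[ 483.94951183 -232.29317989   99.94940696] [-0.25168654  0.17065604 -0.18981614] [-1.45289346e-01  3.71746692e-01 -3.83902713e-01 -9.16748697e-05
 -8.14144342e-01  1.35604137e+00]
[[ 0.936 -0.352  0.001]
 [-0.352 -0.936 -0.   ]
 [ 0.001 -0.    -1.   ]]
[[385.01445696 319.99361225]
 [384.74954731 348.69198884]
 [408.77467773 163.92036313]]
shift [11.9 26.2 97. ]
```

View pics/c2.png

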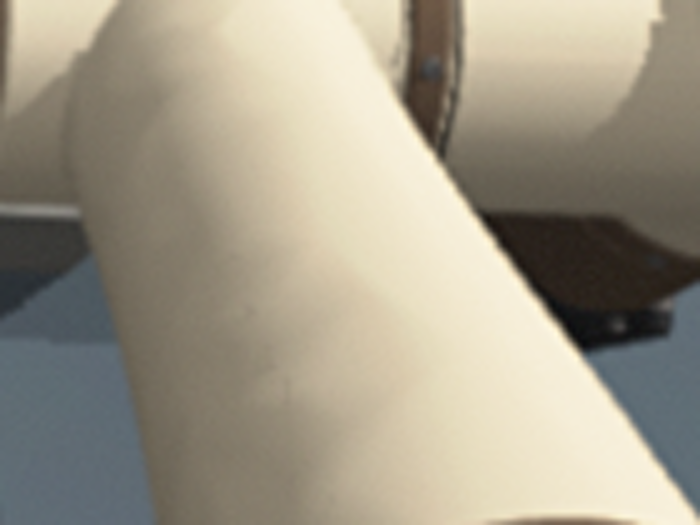

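The arm hides the tool in this top view, so it gives no correction. The earlier estimate has ample margin: the handle is 16 wide and the opening is 45.

Emit:
servo_tool(rows=[[[45, 12, 26, 40, 0, 0, 0], [45, 12, 26, 60, 0, 0, 0], [45, 12, 26, 80, 0, 0, 0], [45, 12, 26, 90, 0, 0, 0], [45, 12, 26, 96, 0, 0, 0], [45, 12, 26, 96, 0, 0, 0], [10, 12, 26, 96, 0, 0, 0], [10, 12, 26, 96, 0, 0, 0], [5, 12, 26, 96, 0, 0, 0], [5, 12, 26, 96, 0, 0, 0]]])

```text
clock: 3.7
position: [486.3, -262.1, 4.2]
ee_rot: [0.984, -0.18, 0.001, 0.0]
contact_force: [0.6, 1.5, 5.8]
gripper_width: 14.3
grasp_force: 60.9
```

Run:
```python
from h import *
s=arm.read_state();print({k:s[k].round(3) if hasattr(s[k],'round') else s[k] for k in s})
print(Ro.from_quat(s["ee_rot"]).as_matrix().round(3))
crop("side",240,140,160,120,5,"c3.png")
```

```text
{'clock': 3.7, 'joints': array([-0.201,  0.532, -0.429,  0.   , -0.609,  1.41 ]), 'joint_vel': array([ 0.   ,  0.002, -0.001, -0.001, -0.002,  0.001]), 'joint_efforts': array([-4.1800e-01, -3.6152e+01,  1.0657e+01,  2.3000e+00,  2.1000e-01,
       -3.0000e-03]), 'position': array([ 486.283, -262.136,    4.221]), 'ee_rot': array([ 0.984, -0.18 ,  0.001,  0.   ]), 'contact_force': array([0.565, 1.513, 5.776]), 'wrist_torque': array([0.324, 0.141, 0.007]), 'grasp_force': 60.85444092750549, 'gripper_width': 14.340269849465736}
[[ 0.935 -0.354  0.002]
 [-0.354 -0.935 -0.001]
 [ 0.002 -0.    -1.   ]]
```

View pics/c3.png

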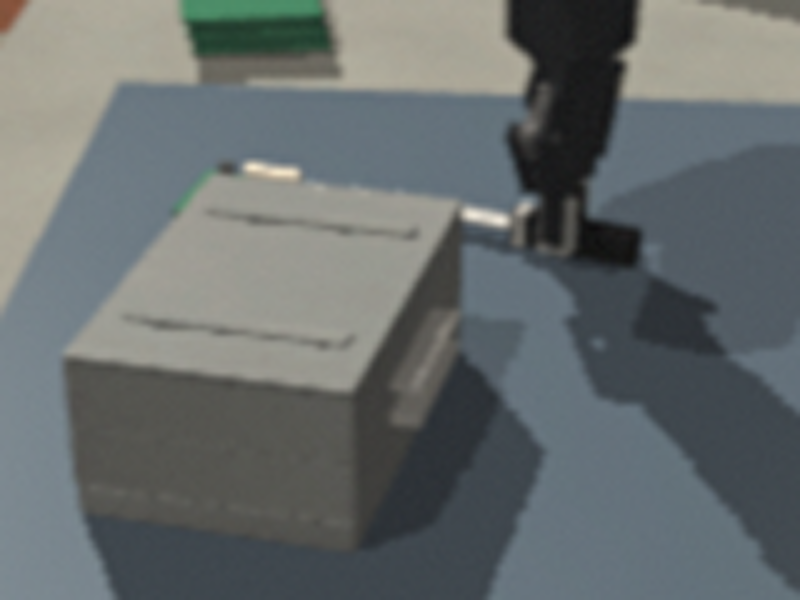

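Emit:
servo_tool(rows=[[[5, 0, 0, -40, 0, 0, 0], [5, -20, -30, -75, 0, 0, -0.03], [5, -45, -75, -80, 0, 0, -0.07], [5, -75, -125, -80, 0, 0, -0.11], [5, -105, -175, -75, 0, 0, -0.15], [5, -125, -208, -60, 0, 0, -0.184], [5, -130, -216, -45, 0, 0, -0.184], [5, -130, -216, -36, 0, 0, -0.184], [5, -130, -216, -36, 0, 0, -0.184], [5, -130, -216, -36, 0, 0, -0.184]]])

```text
clock: 5.0
position: [440.8, -14.5, 39.5]
ee_rot: [0.996, -0.089, 0.0, -0.0]
contact_force: [0.6, -0.1, 0.8]
gripper_width: 14.5
grasp_force: 60.1
```

```bash
cat >> h.py <<'E'
CX,CY,CA=626.2,-46.8,-.1776
def W(x,y,z): return np.array([CX+x*np.cos(CA)-y*np.sin(CA),CY+x*np.sin(CA)+y*np.cos(CA),z])
E
python3 - <<'E'
from h import *
s=arm.read_state();print({k:s[k].round(3) for k in("position","joints","contact_force")})
R=Ro.from_quat(s["ee_rot"]);print(R.as_matrix().round(3))
s5=lambda q,n,x,y,k:((q+.5-[x,y])*k-.5).round(0).tolist()
x0,y0=285,180
crop("side",x0,y0,120,90,6,"c4.png")
tip=s["position"]+R.apply([87.5,0,-6.8]);print("tip",tip)
print("tip,slotL,slotR,liptopFL",s5(pj("side",[tip,W(-84,40,55),W(-84,-40,55),W(-70,105,88.5),W(-70,105,50),W(-84,40,41)]),0,x0,y0,6))
rel(W(-72-87.5,0,40),Ro.from_euler('z',CA)*Ro.from_euler('x',np.pi))
E
```

```text
{'position': array([440.843, -14.51 ,  39.532]), 'joints': array([ 0.338,  0.335, -0.673,  0.   , -0.562,  1.054]), 'contact_force': array([ 0.567, -0.06 ,  0.807])}
[[ 0.984 -0.178  0.   ]
 [-0.178 -0.984  0.   ]
 [ 0.    -0.    -1.   ]]
tip [526.94115739 -30.09119333  46.37046461]
tip,slotL,slotR,liptopFL [[296.0, 202.0], [233.0, 226.0], [280.0, 136.0], [153.0, 228.0], [154.0, 315.0], [232.0, 257.0]]
shift [28.6 -0.9 -0.3] ('turn', array([-0.   , -0.001, -0.001]))
```

View pics/c4.png

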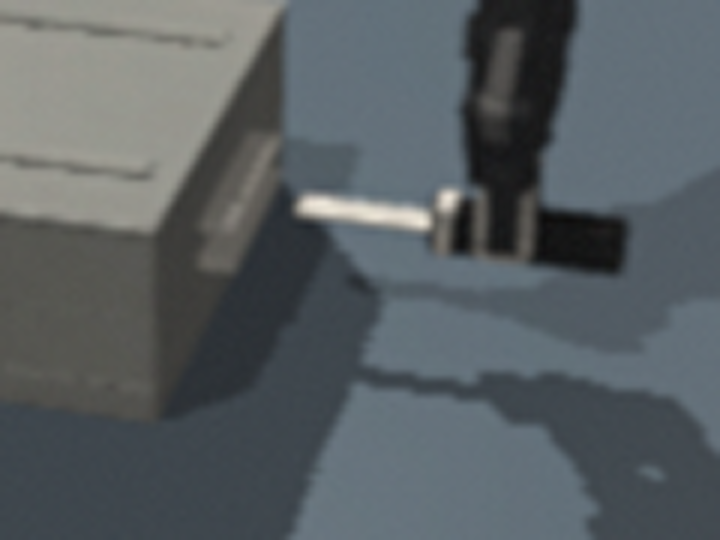

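The blade tip is at (297,208) and the slot opening at about (235,245) to (275,150). Both sit about 1 px below prediction by the same amount, so the tool is aligned with the slot. Now I insert.

Emit:
servo_tool(rows=[[[5, 6, -1, -0.5, 0, 0, 0], [5, 12, -1, -0.5, 0, 0, 0], [5, 17, -1, -0.5, 0, 0, 0], [5, 22, -1, -0.5, 0, 0, 0], [5, 26, -1, -0.5, 0, 0, 0], [5, 26, -1, -0.5, 0, 0, 0]]])

```text
clock: 5.8
position: [466.6, -17.5, 39.8]
ee_rot: [0.996, -0.089, 0.0, -0.0]
contact_force: [-1.7, -0.3, -1.9]
gripper_width: 14.7
grasp_force: 60.1
```

```bash
cat >> h.py <<'E'
Ry=lambda a:np.array([[np.cos(a),np.sin(a)],[-np.sin(a),np.cos(a)]]) # (x,z) about case +y
def lever(ths,kphi=.44,r=144,y=0):
    s=arm.read_state(); R=Ro.from_quat(s["ee_rot"])
    for th in ths:
        ph=kphi*max(th,0)
        tip=np.array([70,50.5])+Ry(th)@np.array([-r,1.25])
        tcp=tip+Ry(ph)@np.array([-87.5,-6.8])
        Rt=Ro.from_euler('z',CA)*Ro.from_euler('y',ph)*Ro.from_euler('x',np.pi)
        print(round(th,2),R.inv().apply(W(tcp[0],y,tcp[1])-s["position"]).round(1).tolist(),(R.inv()*Rt).as_rotvec().round(3).tolist())
E
python3 - <<'E'
from h import *
s=arm.read_state();print(s["position"],s["contact_force"])
lever([-.02,0.02,.06,.11,.17,.24,.31,.38,.45,.52])
E
```

```text
[466.55316015 -17.54296965  39.76428441] [-1.69803112 -0.29705193 -1.8797031 ]
-0.02 [0.8, 0.6, -2.3] [-0.0, -0.0, -0.0]
0.02 [0.8, 0.6, -8.8] [-0.0, -0.009, -0.0]
0.06 [1.0, 0.6, -16.1] [-0.0, -0.026, -0.0]
0.11 [1.6, 0.6, -25.2] [-0.0, -0.048, -0.0]
0.17 [2.8, 0.6, -36.1] [-0.0, -0.075, -0.0]
0.24 [5.0, 0.6, -48.6] [-0.0, -0.106, -0.0]
0.31 [7.9, 0.6, -61.0] [-0.0, -0.136, -0.0]
0.38 [11.6, 0.6, -73.2] [-0.0, -0.167, -0.0]
0.45 [16.1, 0.6, -85.0] [-0.0, -0.198, -0.0]
0.52 [21.2, 0.6, -96.6] [-0.0, -0.229, -0.0]
```

Emit:
servo_tool(rows=[[[5, 0.8, 0, -2.3, 0, 0, 0], [5, 0.8, 0, -9, 0, -0.009, 0], [5, 1, 0, -16, 0, -0.026, 0], [5, 1.6, 0, -25, 0, -0.048, 0], [5, 2.8, 0, -36, 0, -0.075, 0], [5, 5, 0, -48.6, 0, -0.106, 0], [5, 8, 0, -61, 0, -0.136, 0], [5, 8, 0, -61, 0, -0.136, 0]]])

```text
clock: 6.8
position: [475.2, -18.8, 101.7]
ee_rot: [0.994, -0.089, -0.066, -0.006]
contact_force: [-0.1, 0.9, -2.0]
gripper_width: 14.4
grasp_force: 60.0
```

Run:
```python
from h import *
s=arm.read_state();print(s["position"],s["contact_force"],s["wrist_torque"],s["gripper_width"])
crop("side",225,140,160,120,5,"c5.png")
lever([.31,.38,.45,.52,.59,.66,.73,.8,.87,.94,1.01])
```

```text
[475.22571298 -18.81932844 101.66849704] [-0.14201131  0.87770223 -1.95432205] [-0.03268505 -0.27550243 -0.00237341] 14.433991050563796
0.31 [-0.1, 0.7, 0.4] [-0.001, -0.002, -0.0]
0.38 [2.0, 0.7, -12.2] [-0.001, -0.033, -0.0]
0.45 [4.8, 0.7, -24.5] [-0.001, -0.063, -0.0]
0.52 [8.3, 0.7, -36.7] [-0.001, -0.094, -0.0]
0.59 [12.6, 0.6, -48.5] [-0.001, -0.125, -0.0]
0.66 [17.6, 0.6, -60.1] [-0.001, -0.156, -0.0]
0.73 [23.3, 0.6, -71.3] [-0.001, -0.187, -0.0]
0.8 [29.6, 0.6, -82.0] [-0.001, -0.217, -0.0]
0.87 [36.6, 0.6, -92.4] [-0.001, -0.248, -0.0]
0.94 [44.2, 0.6, -102.2] [-0.001, -0.279, -0.0]
1.01 [52.3, 0.6, -111.5] [-0.001, -0.31, -0.0]
```

View pics/c5.png

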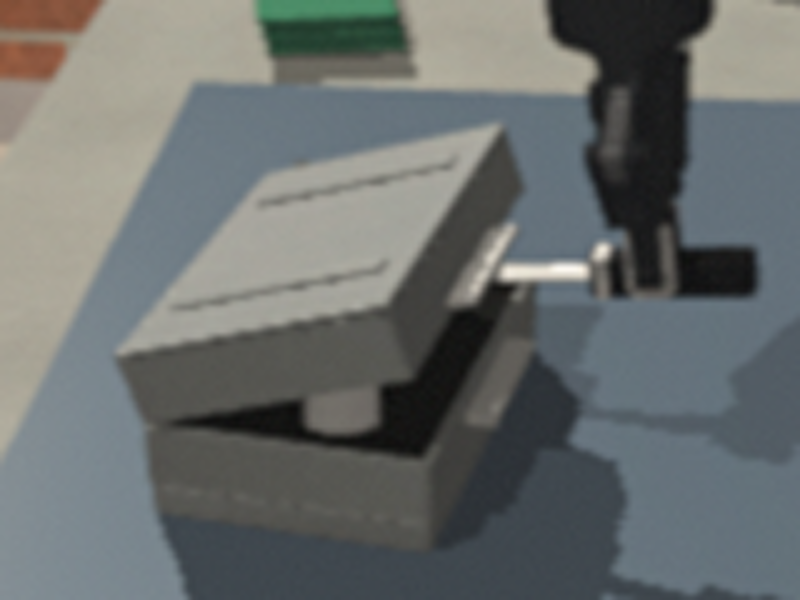

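The cover is lifted about 0.3 rad, the blade at (500,268) is under the lip at (485,265), and a can shows at (340,408). I carry on along the arc.

Emit:
servo_tool(rows=[[[5, 2, 0.5, -12, 0, -0.033, 0], [5, 5, 0.5, -24.5, 0, -0.063, 0], [5, 8.5, 0.5, -36.7, 0, -0.094, 0], [5, 12.6, 0.5, -48.5, 0, -0.125, 0], [5, 17.6, 0.5, -60, 0, -0.156, 0], [5, 23.3, 0.5, -71.3, 0, -0.187, 0], [5, 29.6, 0.5, -82, 0, -0.217, 0], [5, 36.6, 0.5, -92.4, 0, -0.248, 0], [5, 44, 0.5, -102, 0, -0.279, 0], [5, 52, 0.5, -111.5, 0, -0.31, 0]]])

```text
clock: 8.1
position: [538.8, -31.1, 203.8]
ee_rot: [0.971, -0.087, -0.222, -0.02]
contact_force: [-0.4, 0.3, -1.5]
gripper_width: 14.6
grasp_force: 60.0
```

Run:
```python
from h import *
s=arm.read_state();print(s["position"],s["contact_force"],s["wrist_torque"],s["joints"])
lever([1.01,1.08,1.15,1.22,1.29,1.36,1.43,1.5,1.57,1.64,1.71])
```

```text
[538.77392067 -31.07038042 203.8061642 ] [-0.44649775  0.34914883 -1.46412795] [-0.12862291 -0.7736211   0.00287166] [ 0.15832565  0.49739237  0.09792463 -0.14341365 -1.59834168  1.26188675]
1.01 [0.9, 0.0, -1.3] [0.0, 0.005, -0.0]
1.08 [6.4, 0.0, -12.3] [0.0, -0.026, -0.0]
1.15 [12.6, 0.0, -22.9] [0.0, -0.057, -0.0]
1.22 [19.5, 0.0, -33.0] [0.0, -0.088, -0.0]
1.29 [26.9, 0.0, -42.6] [0.0, -0.118, -0.0]
1.36 [34.8, 0.0, -51.7] [0.0, -0.149, -0.0]
1.43 [43.3, 0.0, -60.2] [0.0, -0.18, -0.0]
1.5 [52.2, 0.0, -68.1] [0.0, -0.211, -0.0]
1.57 [61.5, 0.0, -75.4] [0.0, -0.242, -0.0]
1.64 [71.3, 0.0, -82.1] [0.0, -0.272, -0.0]
1.71 [81.4, 0.0, -88.0] [0.0, -0.303, -0.0]
```

Emit:
servo_tool(rows=[[[5, 6.5, 0, -12.3, 0, -0.026, 0], [5, 12.6, 0, -23, 0, -0.057, 0], [5, 19.5, 0, -33, 0, -0.088, 0], [5, 27, 0, -42.6, 0, -0.118, 0], [5, 35, 0, -51.7, 0, -0.149, 0], [5, 43, 0, -60, 0, -0.18, 0], [5, 52, 0, -68, 0, -0.211, 0], [5, 61.5, 0, -75.5, 0, -0.242, 0], [5, 71.5, 0, -82, 0, -0.272, 0], [5, 81.5, 0, -88, 0, -0.303, 0]]])

```text
clock: 9.35
position: [649.3, -50.8, 247.7]
ee_rot: [0.927, -0.083, -0.365, -0.032]
contact_force: [-0.9, -0.6, -0.8]
gripper_width: 14.6
grasp_force: 60.0
```

Run:
```python
from h import *
s=arm.read_state();print(s["position"],s["contact_force"],s["wrist_torque"],s["joints"])
crop("side",225,100,160,120,5,"c6.png")
lever([1.68,1.72,1.76])
R=Ro.from_quat(s["ee_rot"]);print(R.as_matrix().round(3))
```

```text
[649.33809681 -50.76947122 247.70456088] [-0.87754228 -0.56379117 -0.79082941] [-0.23159951 -1.36027244 -0.00230923] [ 0.08206365  0.8439345   0.75836174 -0.21963822 -2.20795816  1.24658948]
1.68 [-6.1, 0.1, 3.5] [-0.0, 0.014, -0.001]
1.72 [-1.5, 0.1, -1.4] [-0.0, -0.004, -0.001]
1.76 [3.2, 0.1, -6.0] [-0.0, -0.021, -0.001]
[[ 0.719 -0.177 -0.672]
 [-0.13  -0.984  0.12 ]
 [-0.683  0.    -0.731]]
```

View pics/c6.png

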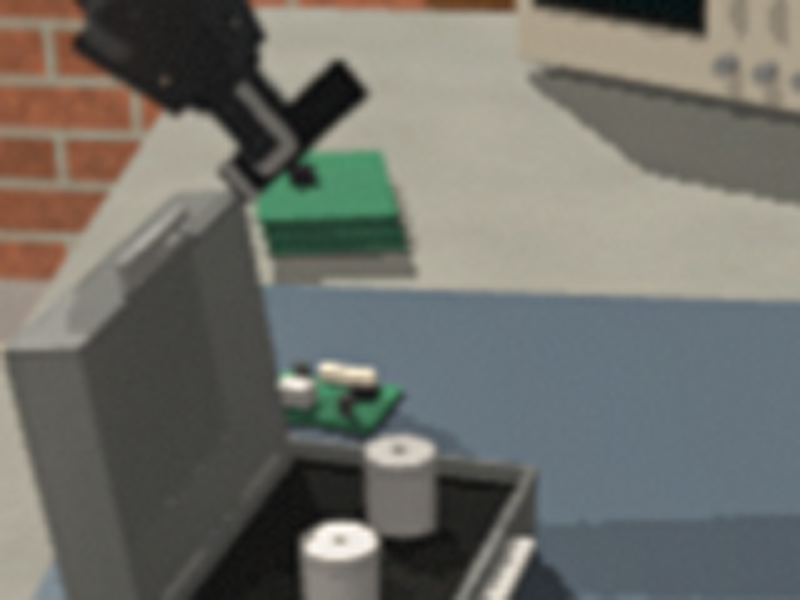

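Run:
```python
from h import *
s=arm.read_state();R=Ro.from_quat(s["ee_rot"])
P=[s["position"]+R.apply(v) for v in([87.5,0,-6.8],[32.5,0,-6.8],[0,0,0],[-47,0,-6.8])]
for th in(1.4,1.5,1.6,1.7):
    for y in(105,40,-40,-105):
        q=np.array([70,50.5])+Ry(th)@np.array([-140,0.]); P.append(W(q[0],y,q[1]))
print(np.array(P[:4]).round(0)); print(((pj("side",P)-[225,100])*5).round(0))
im=arm.get_image("top");cv2.imwrite("pics/top7.png",im[:,:,::-1])
```

```text
[[718. -63. 191.]
 [678. -56. 229.]
 [650. -51. 246.]
 [621. -46. 283.]]
[[156. 252.]
 [230. 184.]
 [286. 153.]
 [345.  78.]
 [166. 354.]
 [219. 299.]
 [276. 237.]
 [318. 193.]
 [136. 347.]
 [190. 292.]
 [249. 231.]
 [292. 187.]
 [106. 343.]
 [161. 288.]
 [222. 228.]
 [267. 184.]
 [ 76. 342.]
 [133. 288.]
 [196. 228.]
 [241. 184.]]
```

Run:
```python
from h import *
s=arm.read_state();R=Ro.from_quat(s["ee_rot"]);T=lambda a:Ro.from_euler('z',a)*Ro.from_euler('x',np.pi)
for d in(40,90): rel(s["position"]+W(-d,0,10)-W(0,0,0))
rel([500,-110,180],T(-.25));rel([486,-262,130],T(-.362))
```

```text
shift [-36.   0.  20.] 
shift [-72.6   0.1  54.2] 
shift [-55.3  84.9 141.5] ('turn', array([0.027, 0.751, 0.068]))
shift [-11.5 236.9 169. ] ('turn', array([0.069, 0.75 , 0.175]))
```

Emit:
servo_tool(rows=[[[5, -36, 0, 20, 0, 0, 0], [5, -73, 0, 54, 0, 0, 0], [5, -70, 20, 75, 0.005, 0.17, 0.015], [5, -65, 42, 95, 0.013, 0.34, 0.03], [5, -60, 64, 118, 0.02, 0.51, 0.045], [5, -55, 85, 141, 0.025, 0.68, 0.06], [5, -40, 130, 150, 0.04, 0.75, 0.1], [5, -25, 180, 159, 0.055, 0.75, 0.14], [5, -12, 237, 169, 0.069, 0.75, 0.175], [5, -12, 237, 169, 0.069, 0.75, 0.175]]])

```text
clock: 10.7
position: [482.9, -264.6, 131.3]
ee_rot: [0.983, -0.182, 0.0, 0.0]
contact_force: [-0.5, 1.0, -0.8]
gripper_width: 14.4
grasp_force: 60.1
```

Run:
```python
from h import *
s=arm.read_state();T=lambda a:Ro.from_euler('z',a)*Ro.from_euler('x',np.pi)
print(s["position"],s["contact_force"]);rel([486,-262,5],T(-.362))
```

```text
[ 482.87148677 -264.60759864  131.33919063] [-0.4707924   0.98388395 -0.75976114]
shift [  1.9  -3.6 126.3] ('turn', array([-0.   , -0.   , -0.004]))
```

Emit:
servo_tool(rows=[[[5, 0, 0, 50, 0, 0, 0], [5, 0, 0, 95, 0, 0, 0], [5, 0, 0, 115, 0, 0, 0], [5, 0, 0, 122, 0, 0, 0], [5, 0, 0, 126, 0, 0, 0], [5, 0, 0, 126.5, 0, 0, 0], [45, 0, 0, 126, 0, 0, 0], [45, 0, 0, 126, 0, 0, 0], [45, 0, 0, 70, 0, 0, 0], [45, 0, 0, 20, 0, 0, 0]]])

```text
clock: 11.95
position: [485.6, -262.5, 114.4]
ee_rot: [0.984, -0.18, 0.001, 0.0]
contact_force: [1.1, -0.2, -0.4]
gripper_width: 45.0
grasp_force: 0.0
```

Run:
```python
from h import *
s=arm.read_state();T=lambda a:Ro.from_euler('z',a)*Ro.from_euler('x',np.pi)
print(s["position"],s["contact_force"])
for p in(W(-10,50,150),W(-10,50,200)): print(p);rel(p,T(CA))
for n in("side","top"): cv2.imwrite(f"pics/{n}8.png",arm.get_image(n)[:,:,::-1])
a=cv2.imread("pics/top8.png")[140:300,300:520];b=cv2.imread("pics/side8.png")[140:300,220:400]
cv2.imwrite("pics/c8.png",np.hstack([cv2.resize(a,None,fx=2,fy=3),cv2.resize(b,None,fx=2,fy=3)]))
```

```text
[ 485.57920845 -262.45501528  114.3730332 ] [ 1.0740456  -0.18490325 -0.41435681]
[625.19068646   4.18020485 150.        ]
shift [  36.4 -298.8  -35.5] ('turn', array([ 0.   , -0.003, -0.184]))
[625.19068646   4.18020485 200.        ]
shift [  36.6 -298.8  -85.5] ('turn', array([ 0.   , -0.003, -0.184]))
```

View pics/c8.png

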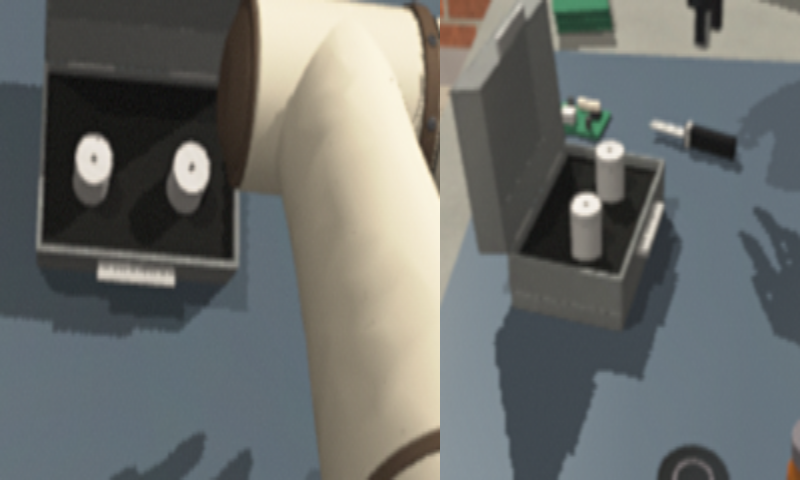

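The cover stands wide open, the tool lies flat on the bench by the board, and both cans are visible. Their tops are at about (347,193) and (395,195) in the top view, and (293,208) and (305,190) in the side view.

Run:
```python
from h import *
for a,b,y in(((347,192.7),(293,208),50),((395.5,195.3),(305,190),-50)):
    print(bp("top",a,78).round(1),bp("side",b,78).round(1),W(-10,y,78).round(1))
```

```text
[624.9   3.9  78. ] [623.    8.8  78. ] [625.2   4.2  78. ]
[608.  -93.7  78. ] [605.2 -89.   78. ] [607.5 -94.2  78. ]
```

Emit:
servo_tool(rows=[[[60, 2, -20, -45, 0, 0, 0], [60, 8, -70, -60, 0, 0, -0.05], [60, 15, -125, -60, 0, 0, -0.1], [60, 22, -180, -60, 0, 0, -0.15], [60, 30, -240, -60, 0, 0, -0.184], [60, 36, -290, -45, 0, 0, -0.184], [60, 36, -300, -25, 0, 0, -0.184], [60, 36, -300, -10, 0, 0, -0.184], [60, 36, -300, -10, 0, 0, -0.184]]])

```text
clock: 13.18
position: [624.0, 4.7, 121.5]
ee_rot: [0.996, -0.089, -0.0, 0.001]
contact_force: [0.8, 0.4, 0.4]
gripper_width: 59.9
grasp_force: 0.0
```

Run:
```python
from h import *
s=arm.read_state();T=lambda a:Ro.from_euler('z',a)*Ro.from_euler('x',np.pi)
print(s["position"],s["contact_force"],s["gripper_width"]); rel([625,5.5,48],T(CA))
```

```text
[624.02451393   4.72051476 121.51295622] [0.79821412 0.39877254 0.35050831] 59.88145802827367
shift [ 0.8 -1.1 73.5] ('turn', array([ 0.002,  0.   , -0.001]))
```

Emit:
servo_tool(rows=[[[60, 1, -1, 30, 0, 0, 0], [60, 1, -1, 55, 0, 0, 0], [60, 1, -1, 70, 0, 0, 0], [60, 1, -1, 73, 0, 0, 0], [60, 1, -1, 73, 0, 0, 0], [30, 1, -1, 73, 0, 0, 0], [30, 1, -1, 73, 0, 0, 0], [30, 1, -1, 73, 0, 0, 0], [30, 1, -1, 73, 0, 0, 0]]])

```text
clock: 14.3
position: [627.5, 6.4, 51.5]
ee_rot: [0.996, -0.088, 0.003, 0.0]
contact_force: [0.1, -2.0, 5.9]
gripper_width: 34.8
grasp_force: 59.6
```

Run:
```python
from h import *
s=arm.read_state()
print(s["position"],s["contact_force"],s["wrist_torque"],s["gripper_width"],s["grasp_force"])
```

```text
[627.51352332   6.36772836  51.54335585] [ 0.08700855 -1.97482546  5.91390541] [-0.06597218  0.28388869  0.0091654 ] 34.78573833379706 59.63592038489878
```

Emit:
servo_tool(rows=[[[30, 0, 0, -10, 0, 0, 0], [30, 0, 0, -22, 0, 0, 0], [30, 0, 0, -40, 0, 0, 0], [30, 0, 0, -70, 0, 0, 0], [30, 0, 0, -100, 0, 0, 0], [30, 0, 0, -120, 0, 0, 0], [30, 0, 0, -120, 0, 0, 0], [30, 0, 0, -120, 0, 0, 0], [30, 0, 0, -120, 0, 0, 0]]])

```text
clock: 15.42
position: [625.6, 6.3, 168.7]
ee_rot: [0.996, -0.089, 0.0, 0.001]
contact_force: [0.1, 0.8, -1.2]
gripper_width: 35.1
grasp_force: 59.9
```

```bash
cat >> h.py <<'E'
def feel(k=6):
    F=[];E=[]
    for i in range(k): arm.get_image("side"); s=arm.read_state(); F.append(s["contact_force"]);E.append(s["joint_efforts"])
    print("F",np.mean(F,0).round(2),"sd",np.std(F,0).round(2),"eff",np.mean(E,0).round(2),"pos",s["position"].round(1),"w",s["gripper_width"],s["grasp_force"],"rot",s["ee_rot"].round(3))
E
python3 -c "
from h import *
feel()"
```

```text
F [ 0.16 -0.07 -0.9 ] sd [0.16 0.37 0.42] eff [ -0.   -41.17  18.1    4.09  -0.    -0.  ] pos [626.3   6.4 169.8] w 34.61455225033295 59.87937075085938 rot [ 0.996 -0.089  0.001  0.   ]
```

Emit:
servo_tool(rows=[[[30, 0, 0, 30, 0, 0, 0], [30, 0, 0, 60, 0, 0, 0], [30, 0, 0, 80, 0, 0, 0], [30, 0, 0, 93, 0, 0, 0], [30, 0, 0, 102, 0, 0, 0], [30, 0, 0, 109, 0, 0, 0], [30, 0, 0, 114, 0, 0, 0], [30, 0, 0, 117, 0, 0, 0], [30, 0, 0, 118, 0, 0, 0]]])

```text
clock: 16.85
position: [626.8, 6.4, 52.2]
ee_rot: [0.996, -0.089, 0.002, 0.0]
contact_force: [-0.0, -0.8, -0.9]
gripper_width: 34.6
grasp_force: 59.9
```

Emit:
servo_tool(rows=[[[30, 0, 0, 1, 0, 0, 0], [60, 0, 0, 1, 0, 0, 0], [60, 0, 0, 1, 0, 0, 0], [60, 0, 0, -20, 0, 0, 0], [60, 0, 0, -50, 0, 0, 0], [60, 0, 0, -70, 0, 0, 0], [60, 0, 0, -75, 0, 0, 0], [60, 0, 0, -75, 0, 0, 0]]])

```text
clock: 17.85
position: [626.3, 6.4, 126.9]
ee_rot: [0.996, -0.089, 0.001, 0.0]
contact_force: [0.1, 0.4, -1.1]
gripper_width: 60.1
grasp_force: 0.0
```

Run:
```python
from h import *
feel(2)
rel([608,-92,125]);rel([608,-92,50])
```

```text
F [ 0.42 -0.3  -0.15] sd [0.36 0.21 0.17] eff [ 1.000e-02 -4.206e+01  1.698e+01  3.770e+00  1.000e-02  0.000e+00] pos [625.8   6.3 126. ] w 60.00815207994213 0.0 rot [ 0.996 -0.089  0.001  0.   ]
shift [-0.2 99.9  1. ] 
shift [-0.3 99.8 76. ]
```

Emit:
servo_tool(rows=[[[60, 0, 40, 0, 0, 0, 0], [60, 0, 85, 0, 0, 0, 0], [60, 0, 100, 20, 0, 0, 0], [60, 0, 100, 50, 0, 0, 0], [60, 0, 100, 68, 0, 0, 0], [60, 0, 100, 74, 0, 0, 0], [60, 0, 100, 74, 0, 0, 0], [30, 0, 100, 74, 0, 0, 0], [30, 0, 100, 74, 0, 0, 0], [30, 0, 100, 74, 0, 0, 0]]])

```text
clock: 19.2
position: [609.7, -92.3, 54.3]
ee_rot: [0.996, -0.089, 0.003, 0.0]
contact_force: [-0.7, -1.8, 3.8]
gripper_width: 33.6
grasp_force: 59.8
```

```bash
python3 -c "
from h import *
feel(2)"
```

```text
F [-1.25 -1.83  4.5 ] sd [0.43 0.19 0.16] eff [ 9.700e-01 -3.987e+01  1.367e+01  2.540e+00  2.300e-01 -1.000e-02] pos [609.7 -92.3  54.3] w 33.59949874881426 60.049640173092484 rot [ 0.996 -0.089  0.002  0.   ]
```

Emit:
servo_tool(rows=[[[30, 0, 0, -8, 0, 0, 0], [30, 0, 0, -18, 0, 0, 0], [30, 0, 0, -32, 0, 0, 0], [30, 0, 0, -55, 0, 0, 0], [30, 0, 0, -85, 0, 0, 0], [30, 0, 0, -110, 0, 0, 0], [30, 0, 0, -120, 0, 0, 0], [30, 0, 0, -120, 0, 0, 0], [30, 0, 0, -120, 0, 0, 0]]])

```text
clock: 20.42
position: [607.7, -91.9, 171.7]
ee_rot: [0.996, -0.089, 0.0, 0.0]
contact_force: [-0.6, -0.4, -3.8]
gripper_width: 33.5
grasp_force: 60.1
```

```bash
python3 -c "
from h import *
feel()
im=arm.get_image('side');cv2.imwrite('pics/s9.png',im[:,:,::-1])
T=Ro.from_euler('z',CA)*Ro.from_euler('x',np.pi)
# can bottom is about TCP-36 ; pad top 4
for p in([600,100,185],[505,363.5,185],[505,363.5,140.5]): rel(p,T)"
```

```text
F [ 0.26 -0.06 -3.7 ] sd [0.57 0.23 0.42] eff [ 0.000e+00 -4.176e+01  1.902e+01  4.440e+00 -1.000e-02 -0.000e+00] pos [608.5 -92.1 172.5] w 33.46917064224756 60.11178508075982 rot [ 0.996 -0.089  0.001  0.   ]
shift [ -42.3 -187.5  -12.5] ('turn', array([ 0.   , -0.002,  0.   ]))
shift [-182.4 -430.1  -12.9] ('turn', array([ 0.   , -0.002,  0.   ]))
shift [-182.5 -430.1   31.6] ('turn', array([ 0.   , -0.002,  0.   ]))
```

Left felt about 1.0 N and right about 3.7 N, so the right can is the heavier one. I carry it to the pad.

Emit:
servo_tool(rows=[[[30, -10, -30, -12, 0, 0, 0], [30, -24, -75, -12, 0, 0, 0], [30, -38, -125, -12, 0, 0, 0], [30, -55, -175, -12, 0, 0, 0], [30, -80, -225, -12, 0, 0, 0], [30, -105, -275, -12, 0, 0, 0], [30, -130, -325, -12, 0, 0, 0], [30, -155, -370, -5, 0, 0, 0], [30, -172, -405, 5, 0, 0, 0], [30, -180, -422, 15, 0, 0, 0]]])

```text
clock: 22.02
position: [505.4, 357.2, 157.1]
ee_rot: [0.996, -0.088, 0.002, 0.0]
contact_force: [0.2, -0.2, -3.7]
gripper_width: 33.5
grasp_force: 61.0
```

Run:
```python
from h import *
for n,(u,v) in(("top",(186,276)),("side",(334,345))):
    g=cv2.imread(f"pics/{n}0.png").max(2); m=(g<55).astype(np.uint8)
    m=cv2.morphologyEx(m,cv2.MORPH_OPEN,np.ones((3,3),np.uint8))
    cs=[c for c in cv2.findContours(m,cv2.RETR_EXTERNAL,cv2.CHAIN_APPROX_NONE)[0] if cv2.pointPolygonTest(c,(u,v),False)>=0]
    for c in cs:
        e=cv2.fitEllipse(c);p=bp(n,e[0],4);print(n,e,p.round(1))
s=arm.read_state();print(s["position"],s["contact_force"])
rel([505.5,363.5,140.5],Ro.from_euler('z',CA)*Ro.from_euler('x',np.pi))
```

```text
top ((185.91647338867188, 276.49053955078125), (47.282405853271484, 50.05483627319336), 44.333351135253906) [504.6 361.4   4. ]
side ((336.77081298828125, 344.5027770996094), (18.681468963623047, 19.52433967590332), 68.59329223632812) [499.7 364.5   4. ]
[505.36415195 357.22440412 157.12851904] [ 0.1928773  -0.16026661 -3.67734835]
shift [-1.  -6.2 16.6] ('turn', array([-0.   , -0.003,  0.002]))
```

Emit:
servo_tool(rows=[[[30, -1.5, -3, 8, 0, 0, 0], [30, -2, -5, 14, 0, 0, 0], [30, -2, -5, 16.5, 0, 0, 0], [30, -2, -5, 16.5, 0, 0, 0], [30, -2, -5, 16.5, 0, 0, 0], [30, -2, -5, 16.5, 0, 0, 0], [30, -2, -5, 16.5, 0, 0, 0], [30, -2, -5, 16.5, 0, 0, 0]]])

```text
clock: 23.02
position: [505.1, 360.4, 141.1]
ee_rot: [0.996, -0.089, 0.002, 0.0]
contact_force: [-0.3, 0.6, -4.9]
gripper_width: 33.6
grasp_force: 61.1
```

```bash
python3 -c "
from h import *
feel(2)
im=arm.get_image('side')[:,:,::-1].copy()
for q in pj('side',[[504.5,362.5,104],[504.5,362.5,164],[504.5,362.5,4]]): print(q)
cv2.imwrite('pics/s10.png',im)"
```

```text
F [-0.23  0.27 -3.69] sd [0.35 0.09 0.28] eff [-2.00e-02 -4.28e+01  1.83e+01  4.27e+00 -0.00e+00  0.00e+00] pos [505.  360.4 141. ] w 33.20808352774737 61.08574971543901 rot [ 0.996 -0.089  0.002  0.   ]
[335.1147478  300.11403612]
[335.80134966 270.88482886]
[334.09979624 343.49653146]
```

View pics/s10.png

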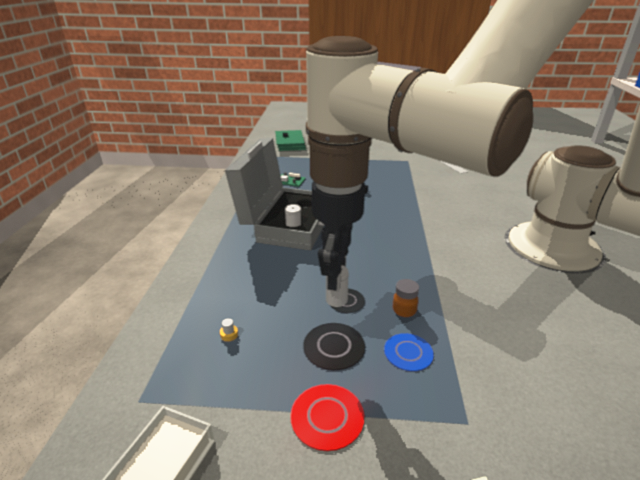

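The heavy can is held upright, with its bottom at (337,304) above the black pad at (334,346). The left can is in its well at (293,215), the cover is wide open, and the jar, board and adapter have not moved.

```bash
python3 -c "
from bench import arm
print(arm.job_done())"
```

```text
the job is handed in; nothing more can be done
None
```

The job is handed in at about 23 s of the 70 s: the cover was levered wide open with the pry tool, which now lies on the bench. The left can felt about 1 N and is back in its well; the right can felt about 3.7 N and is held upright about 10 cm above the large black pad.

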